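Lock the sliding cradle of a flute maker's steady with its pin

TASK

On the blue steady, push the wooden cradle slide in until it is fully home. Then take the red-handled locking pin out of its wooden block and thread it down through the upper ear, the slide's tongue and the lower ear until its brass collar sits flush on the upper ear, and let go of it. The blue head may sit a little off its mark, so find the hole by feel and work gently, never forcing anything, and leave the jar, the screwdriver and the offcut alone.

Things in the scene. Friction and masses are not known exactly. Their poses are not given: they have to be found in the camera images.
- fixture: The steady: dark steel base plate 140 (x) x 290 (y) x 12 mm fixed to the bench, with a blue head on it. Origin on the plate's underside at the pin mark; z up; plate from y -77 to +213 mm. The head is clamped up to 12 mm either way along the plate's x from the mark (y is true): this shift is not measured and does not change. Over 50 N on the steady harms it.
- upper_mark (a point): Marked (not true) pin axis at the top face of the head's upper ear, 102 mm above the bench; axes as fixture. The blue ear is level, 12 mm thick, 60 mm wide (x), y -45 to +30 mm. Its upright round hole, 14 mm wide plus a 1.5 mm 45 degree chamfer, lies at y 0 but, with the whole head, up to 12 mm off along x.
- lower_mark (a point): Marked pin axis at the top face of the lower ear, 48 mm above the bench, 14 mm thick, same outline and hole, exactly under the upper hole. A wall at y -44 to -60 mm joins them. A sprung brass ball on the -x side of the lower hole grips the pin: pushing through takes about 7 N; its squeeze on the pin counts for about 15 N of the 50 N allowed.
- slide (a joint): Slide position (m) along the steady's +y: 0 = fully home at its stop, 0.06 = fully out; starts 0.025 to 0.055 out, moves with 2 to 3 N, stays where left. Its aluminium tongue, 40 mm wide, lies between the ears (62 to 76 mm high) with a like 14 mm hole, in line with the ear holes when home. It shifts in x with the head.
- cradle_home (a point): Point fixed to the base plate, 115 mm along its +y from the mark, 50 mm up: where the outer face of the slide's wooden V cradle stands when home; the face is now further along +y by the slide's value. Cradle: 74 mm wide (x), 30 mm thick, flat outer face 24 to 80 mm high, V tips about 98 mm high. Push this face towards -y.
- pin: Locking pin, 0.12 kg, standing upright in its block. Origin at the centre of the underside of its brass collar (24 mm diameter, 6 mm high); above the collar a round red handle of 24 mm diameter from 6 to 46 mm; below it a steel shaft of 12 mm diameter, 80 mm long, with a 1.5 mm, 45 degree chamfer to a flat nose of 9 mm diameter. z along the pin, up. Seated in the steady the origin is 102 mm above the bench.
- pin_tip (a point): Centre of the pin's nose, 80 mm below the pin's origin.
- pinblock: Wooden storage block 70 x 70 x 90 mm fixed to the bench, with a 15 mm hole, 85 mm deep, in the middle of its top, in which the pin stands with its collar on the block's top. Origin at the centre of the underside.
- jar: Glue jar, 60 mm diameter, 75 mm high, loose. Origin at the centre of its underside. To be left alone.
- driver: Screwdriver lying on the bench, loose. To be left alone.
- offcut: Dark wood offcut 90 x 40 x 30 mm, loose. Origin at the centre of its underside. To be left alone.
Mind the look-alikes: they are no part of the job. What is meant by the pin is not black, and is the larger of those in its own colour.

How it is judged:
By the outcome, as a careful person would: the job done as asked, in the order asked, and still so for the second after the job is handed in, with the robot touching nothing.
It also fails if it takes over 69 s, if anything falls off the work surface, if the arm or the gripper's body presses on something with over 40 N, if the wrist force passes 120 N, or if a joint passes its speed limit or range.

ROBOT

A 7-joint arm with a two-finger parallel gripper is mounted at the origin on the work surface. World frame = base frame: x ahead of the robot, y to its left, z up, the work surface at z = 0. Lengths are in m, angles in rad, forces in N, time in s.
With the tool pointing down it reaches from about 0.4 to 0.85 m from the base axis. Payload 10.4 kg.
Tool frame: the origin (TCP) lies on the centre line of the jaws, within the pads' length; the fingertips stand 14 mm ahead of it and the grasp point (between the pads) lies 5 mm behind it (manip.tip_reach is the distance from the TCP to the fingertips, in m); z points along the fingers, y is the line along which they close (so a half turn about z gives the same grasp; the last joint's range is limited). The gripper opens to 85 mm and grips with 20 to 120 N. Pads are 22 mm wide; open, the fingers measure 114 mm over their backs; the gripper's body (76 mm by 85 mm) begins 54 mm behind the grasp point. The pads swing forward as they close: fully open they stand 13 mm farther back than shut.
Start: joints at [-1.323, 0.332, -0.065, 1.46, 0.022, 1.35, -0.088], TCP at [0.167, 0.602, 0.245] pointing down, gripper open.
Joint ranges: [-2.6, 2.6], [-0.5, 2.12], [-1.47, 1.34], [0.16, 2.42], [-1.27, 4.41], [0.06, 2.06], [-2.6, 2.6]. Speed limits (rad/s): [2.22, 2.22, 2.79, 2.79, 3.14, 3.14, 3.14].

INTERFACE

Orientations are given as a unit quaternion [x, y, z, w].
In Python, from workcell import manip gives the robot as it stands.
- The arm moves only by the shell command python3 -m pendant 'ROWS' [FORCE]. ROWS is JSON, a list of rows, each a list of 7 numbers: the shift along the tool's x, y, z in units of 50 mm (1.0 is 50 mm), then the turn, a rotation vector about the tool's x, y, z in units of 8 degrees (1.0 is 8 degrees), then the opening, from -1 (shut) to 1 (fully open), so that 0 is half open. In form: [[dx, dy, dz, ax, ay, az, jaw], ...]. A call has exactly 10 rows; each row is the pose to reach, as a shift and turn from the pose commanded when the call began, along the tool's axes at that moment; what a row does not reach only later rows make up. A row lasts 1/8 s, in which the tool goes at most 62.5 mm and 10.7 degrees, less where a joint would pass 70% of its speed; a pose out of reach is approached as far as the arm can. A call with a gripper value outside its range is refused whole. The fingers move at their own pace and stop on an object; FORCE is the grip in N (left out, the last holds). Time passes only in rows, so rows that repeat a pose let the fingers close, or fill a call up. It gives the time, the measured TCP pose, the force, the opening and the grip force at its end, in the units of the state.
- manip.get_obs(): the state, without advancing time (a new reading comes with each control period).
- manip.camera(name): name is "side" or "top"; returns (picture, depth): 480x640x3 uint8, red, green, blue; 480x640 float32, m along the optical axis (not along the pixel's ray), 0 where there is no reading.
- manip.get_calibration(name): a dict with "fx", "fy", "cx", "cy" (pixels), "xyz" and "orientation" of the camera in the world. Camera axes: x right, y up, looking along -z (the intrinsics and any distortion apply to the point x, -y, -z); pixel columns grow to the right and rows downward; lengths in m; the calibration is good to about 2 mm. A picture is of the moment at which its call begins. get_calibration takes no time and is no camera call.
- manip.hand_in(): hands the job in; it is judged then, once.
Trained networks look in the newest picture that a camera, given by its name, has taken for a name from the list of things; names that differ only in an ending like _2 or _b are one class to them, and where a whole thing is asked for, a point or a joint stands for the part that bears it (a point fixed in the world has none). Each returns a list of dicts, best first, with "p" (0 to 1); they miss things now and then, are a little off and sometimes report something else, mostly with a low value. They report only what shows in the picture. A call takes as long as a camera call. They do not tell look-alikes from the thing itself.
- manip.find_in(thing, camera): "box" ([left, top, right, bottom] in pixels, round what is visible of it).
- manip.trace(thing, camera): "pixels" (480x640 bool, what is visible of it) and "box" ([left, top, right, bottom] in pixels, round what is visible of it).
- manip.tip_of(thing, camera): "pixel" ([column, row] in pixels: a listed point, or the origin of a listed thing).
The state is a dict: "clock": time; "joint_pos": joint angles; "joint_velocities": joint speeds; "tau": joint torques, N m; "position": TCP position; "ee_rot": TCP orientation; "ft_force": force on the tool from outside, world axes, zero at the start; "torque": the same for the moment, N m; "grip_width": opening from 0.0 (shut) to 1.0 (fully open); "grasp_force": force on a finger pad.
Only numpy, scipy, OpenCV 4.12 (cv2) and the standard library are available. Lean on these libraries where they do the work, as an engineer would, in place of code of your own. Each camera call takes 0.05 s, during which the arm holds its last target. There are 200 camera calls.

## Working session

There is one attempt and no reset: what is moved stays moved. The work goes in short steps, Python scripts to look and compute and a shell command to move; the robot and the scene stay as the last step left them, time stands still between calls to the robot, and variables do not carry over. Pictures are saved under pics/ and viewed, at most 10 in all, crops included, and the job is handed in when it is done.

```bash
mkdir -p pics
cat > h.py <<'E'
import numpy as np, cv2
from scipy.spatial.transform import Rotation as R
from workcell import manip
def world(cam,u,v,d):
    c=manip.get_calibration(cam)
    p=np.array([(u-c["cx"])*d/c["fx"],-(v-c["cy"])*d/c["fy"],-d])
    return R.from_quat(c["orientation"]).apply(p)+np.array(c["xyz"])
def cloud(cam,depth):
    v,u=np.mgrid[:480,:640]; c=manip.get_calibration(cam); d=depth
    p=np.stack([(u-c["cx"])*d/c["fx"],-(v-c["cy"])*d/c["fy"],-d],-1)
    return (R.from_quat(c["orientation"]).apply(p.reshape(-1,3))+np.array(c["xyz"])).reshape(480,640,3)
def st():
    o=manip.get_obs(); print({k:np.round(o[k],4).tolist() for k in("clock","position","ee_rot","ft_force","grip_width","joint_pos")})
E
python3 - <<'E'
from h import *
np.set_printoptions(precision=4,suppress=True)
for c in("top","side"):
    im,d=manip.camera(c); cv2.imwrite(f"pics/{c}0.png",im[:,:,::-1]); np.save(f"pics/{c}d0.npy",d); np.save(f"pics/{c}i0.npy",im)
    P=cloud(c,d); k=manip.get_calibration(c); print(c,k)
    for t in("fixture","slide","pin","pinblock","jar","driver","offcut"):
        for r in manip.trace(t,c)[:3]:
            if r["p"]<.2: continue
            m=r["pixels"]&(d>0); q=P[m]
            if len(q): print(t,round(r["p"],2),np.round(r["box"]),"med",np.median(q,0),"lo",np.percentile(q,3,0),"hi",np.percentile(q,97,0))
    for t in("upper_mark","lower_mark","cradle_home","pin","pin_tip","pinblock","fixture"):
        for r in manip.tip_of(t,c)[:2]: 
            u,v=map(float,r["pixel"]);print(t,round(r["p"],2),(round(u),round(v)),P[min(max(int(v),0),479),min(max(int(u),0),639)])
st()
E
```

```text
top {'fx': 586.6707983352766, 'fy': 586.6707983352766, 'cx': 336.6173344504494, 'cy': 243.66966039422874, 'xyz': array([ 0.5162, -0.0805,  1.1932]), 'orientation': array([-0.0257,  0.0275,  0.7116, -0.7015])}
fixture 0.66 [170. 252. 315. 334.] med [0.5084 0.1051 0.0172] lo [ 0.4378 -0.0245  0.0084] hi [0.5792 0.2416 0.104 ]
slide 0.91 [181. 268. 254. 315.] med [0.51   0.1653 0.0779] lo [0.4813 0.0818 0.0531] hi [0.5514 0.2011 0.0995]
slide 0.48 [165. 249. 319. 337.] med [0.5085 0.1054 0.0162] lo [ 0.4366 -0.0253  0.0083] hi [0.5799 0.2433 0.1039]
slide 0.42 [474. 278. 491. 292.] med [ 0.5197 -0.3423  0.1346] lo [ 0.5105 -0.3543  0.1013] hi [ 0.5303 -0.3355  0.1397]
pin 0.72 [507. 241. 534. 258.] med [ 0.5837 -0.4249  0.1204] lo [ 0.573  -0.4512  0.0028] hi [ 0.601  -0.4181  0.1293]
pinblock 0.79 [452. 263. 499. 305.] med [ 0.5204 -0.3346  0.0896] lo [ 0.4877 -0.3795  0.0086] hi [ 0.554  -0.3118  0.0949]
jar 0.98 [366. 279. 398. 309.] med [ 0.5016 -0.1686  0.0744] lo [ 0.4763 -0.1938  0.0336] hi [ 0.5265 -0.1438  0.0789]
driver 0.94 [362. 140. 377. 237.] med [ 0.7529 -0.1561  0.022 ] 
[... 2095 characters left out ...]
) [0.5055 0.0424 0.1023]
upper_mark 0.45 (259, 244) [ 0.4824 -0.0109  0.0827]
lower_mark 0.78 (256, 245) [ 0.475  -0.0152  0.0867]
cradle_home 0.7 (248, 220) [0.4873 0.0642 0.1039]
pin 0.93 (428, 353) [ 0.5797 -0.4377  0.0914]
pin 0.92 (360, 329) [ 0.5161 -0.3562  0.1003]
pin_tip 0.87 (322, 388) [ 0.4567 -0.3456 -0.0009]
pin_tip 0.64 (423, 394) [ 0.5816 -0.4329  0.0088]
pinblock 0.77 (358, 372) [ 0.4999 -0.3806  0.0417]
fixture 0.57 (261, 264) [ 0.4795 -0.0148  0.0397]
{'clock': 1.5, 'position': [0.1672, 0.6023, 0.2453], 'ee_rot': [0.135, 0.9908, 0.0, -0.0], 'ft_force': [-0.1183, -0.2454, 0.5839], 'grip_width': 1.0004, 'joint_pos': [-1.3226, 0.3322, -0.0647, 1.4601, 0.0216, 1.3499, -0.0885]}
```

Run:
```python
from h import *
np.set_printoptions(precision=4,suppress=True)
im=cv2.imread("pics/top0.png"); d=np.load("pics/topd0.npy"); P=cloud("top",d)
a=cv2.resize(im[235:350,160:325],None,fx=3.2,fy=3.2,interpolation=cv2.INTER_CUBIC)
b=cv2.resize(im[225:345,440:545],None,fx=2.2,fy=2.2); 
s=cv2.imread("pics/side0.png"); c=cv2.resize(s[180:300,200:320],None,fx=1.8,fy=1.8);e=cv2.resize(s[270:400,280:450],None,fx=1.7,fy=1.7)
o=np.zeros((600,800,3),np.uint8)
for q,(y,x) in((a,(0,0)),(b,(0,530)),(c,(372,0)),(e,(372,300))):
    h,w=q.shape[:2];h=min(h,600-y);w=min(w,800-x);o[y:y+h,x:x+w]=q[:h,:w]
cv2.imwrite("pics/m1.png",o)
# plate rectangle: points z 8..17mm dark near fixture
m=(P[...,2]>.006)&(P[...,2]<.018)&(abs(P[...,0]-.51)<.12)&(P[...,1]>-.06)&(P[...,1]<.28)&(d>0)
m=cv2.morphologyEx(m.astype(np.uint8),cv2.MORPH_OPEN,np.ones((3,3)))>0
m2=m|((P[...,2]>.018)&(abs(P[...,0]-.51)<.08)&(P[...,1]>-.03)&(P[...,1]<.25))
print("plate",cv2.minAreaRect((P[m2][:,:2]*1000).astype(np.float32)))
m=(P[...,2]>.096)&(P[...,2]<.108)&(abs(P[...,0]-.51)<.06)&(P[...,1]>-.05)&(P[...,1]<.11)
print("ear",cv2.minAreaRect((P[m][:,:2]*1000).astype(np.float32)),P[m].mean(0),m.sum())
# pin handle top, block top
hsv=cv2.cvtColor(im,cv2.COLOR_BGR2HSV)
m=(P[...,2]>.125)&(P[...,2]<.15)&(abs(P[...,0]-.52)<.03)&(abs(P[...,1]+.345)<.04)
print("pintop",cv2.minAreaRect((P[m][:,:2]*1000).astype(np.float32)),P[m].mean(0))
m=(P[...,2]>.083)&(P[...,2]<.099)&(abs(P[...,0]-.52)<.06)&(abs(P[...,1]+.345)<.06)
print("block",cv2.minAreaRect((P[m][:,:2]*1000).astype(np.float32)),P[m].mean(0))
m=(P[...,2]>.05)&(P[...,2]<.11)&(abs(P[...,0]-.51)<.06)&(P[...,1]>.12)&(P[...,1]<.24)
print("cradle",cv2.minAreaRect((P[m][:,:2]*1000).astype(np.float32)))
st()
```

```text
plate ((508.36090087890625, 110.39457702636719), (291.18133544921875, 140.19894409179688), 81.50316619873047)
ear ((492.5496520996094, 28.41905403137207), (90.30596923828125, 60.15607833862305), 81.45621490478516) [0.4925 0.0279 0.1022] 1531
pintop ((520.4270629882812, -346.4530334472656), (22.03582763671875, 23.477861404418945), 88.29460144042969) [ 0.5205 -0.3458  0.1352]
block ((520.7771606445312, -347.0753173828125), (71.69891357421875, 69.49517059326172), 89.27960205078125) [ 0.5202 -0.3455  0.0902]
cradle ((512.1785278320312, 160.7512664794922), (85.95927429199219, 82.99121856689453), 81.07025146484375)
{'clock': 1.5, 'position': [0.1672, 0.6023, 0.2453], 'ee_rot': [0.135, 0.9908, 0.0, -0.0], 'ft_force': [-0.1183, -0.2454, 0.5839], 'grip_width': 1.0004, 'joint_pos': [-1.3226, 0.3322, -0.0647, 1.4601, 0.0216, 1.3499, -0.0885]}
```

View pics/m1.png

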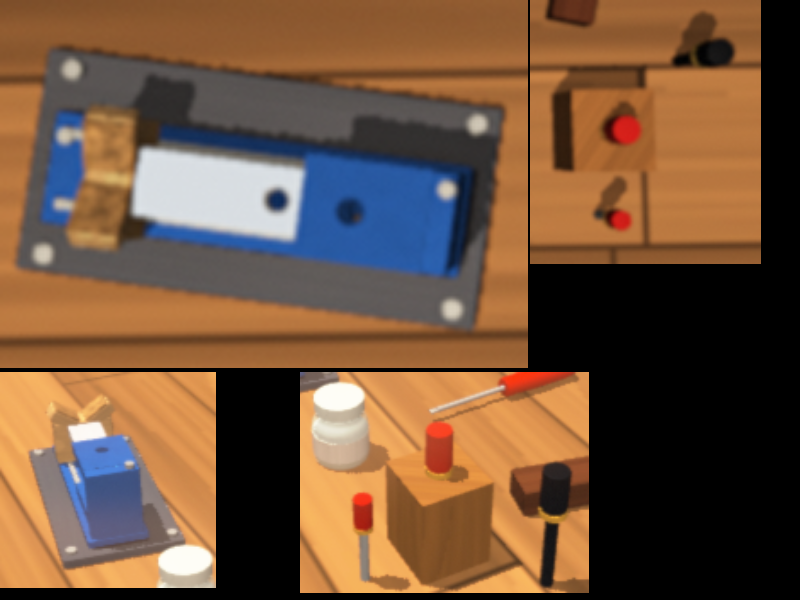

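View pics/top0.png

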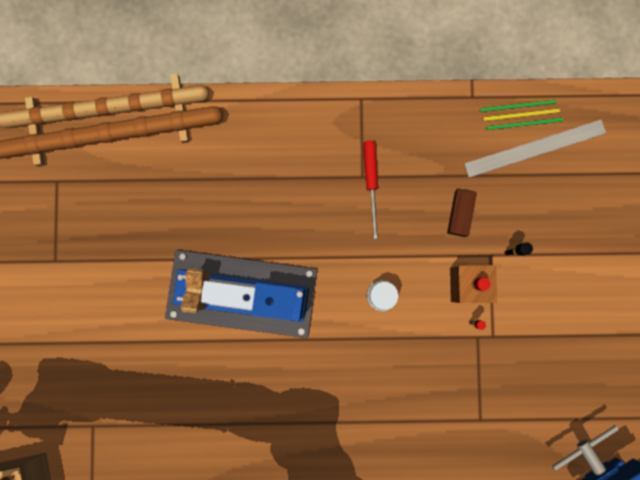

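The top view shows the steady with its slide out at left: tongue hole near (247,297), ear hole near (269,301). The wanted pin is the large red handle standing in the block at (484,284); the small red one at (480,325) and the black one at (525,249) are decoys.

```bash
cat >> h.py <<'E'
A=np.deg2rad(8.5); FX=np.array([np.cos(A),-np.sin(A),0]); FY=np.array([np.sin(A),np.cos(A),0])
def ray(cam,u,v,z):
    a=world(cam,u,v,1.); o=np.array(manip.get_calibration(cam)["xyz"]); return o+(a-o)*(z-o[2])/(a[2]-o[2])
def go(p,ydir=None,frm=None):
    "units from pose (pos,quat) to p with tool y along ydir, tool z down"
    o=manip.get_obs(); q=R.from_quat(o["ee_rot"]); x0=np.array(o["position"]) if frm is None else np.array(frm)
    s=q.inv().apply(np.array(p)-x0)/.05
    t=np.zeros(3)
    if ydir is not None:
        y=np.array(ydir)/np.linalg.norm(ydir); z=np.array([0,0,-1.]); M=np.stack([np.cross(y,z),y,z],1)
        t=np.rad2deg((q.inv()*R.from_matrix(M)).as_rotvec())/8
    print("rows",np.round(s,3).tolist(),np.round(t,3).tolist())
E
python3 - <<'E'
from h import *
im=np.load("pics/topi0.npy").astype(int).sum(2); d=np.load("pics/topd0.npy")
def hole(u,v,z,r=5):
    u=round(u);v=round(v); w=im[v-r:v+r+1,u-r:u+r+1]; m=np.clip(np.percentile(w,80)-w-0.35*(np.percentile(w,80)-w.min()),0,None)
    vv,uu=np.mgrid[v-r:v+r+1,u-r:u+r+1]; c=((uu*m).sum()/m.sum(),(vv*m).sum()/m.sum()); return c,ray("top",*c,z)
e=hole(269.06,300.9,.100); t=hole(246.6,297.5,.074); print(e,t)
H=np.array([.4948,.0432,0]); M=np.array([.4983,.0431,0])
for p in(e[1],t[1]): print("rel to hole est (x,y)",(p-H)@FX,(p-H)@FY)
P=cloud("top",d); m=(P[...,2]>.05)&(P[...,2]<.11)&(abs(P[...,0]-.51)<.06)&(P[...,1]>.1)&(P[...,1]<.24)
y=(P[m]-H)@FY; x=(P[m]-H)@FX; print(np.percentile(y,[1,97,99,100]), x[y>.12].min(),x[y>.12].max())
go(np.r_[(H+.205*FY)[:2],.15],FY); go(np.r_[(H+.205*FY)[:2],.061],FY)
E
```

```text
((np.float64(268.6361428656045), np.float64(300.68406088965236)), array([0.49444486, 0.04370489, 0.1       ])) ((np.float64(246.02637851581127), np.float64(297.15805921923834)), array([0.50121401, 0.08955657, 0.074     ]))
rel to hole est (x,y) -0.00042586702914590625 0.0004468507285655036
rel to hole est (x,y) -0.0005083844192572076 0.04679543336295884
[0.0585113  0.15923101 0.16065801 0.16196642] -0.04138915355803437 0.04160816529064657
rows [-8.804, -4.952, 1.906] [0.001, -0.0, -0.877]
rows [-8.804, -4.952, 3.686] [0.001, -0.0, -0.877]
```

```bash
python3 -m pendant '[[-1.1,-0.62,0.2,0,0,-0.2,-1],[-2.2,-1.24,0.4,0,0,-0.4,-1],[-3.3,-1.86,0.7,0,0,-0.6,-1],[-4.4,-2.48,1,0,0,-0.88,-1],[-5.5,-3.1,1.3,0,0,-0.88,-1],[-6.6,-3.72,1.7,0,0,-0.88,-1],[-7.7,-4.34,2.3,0,0,-0.88,-1],[-8.8,-4.95,2.9,0,0,-0.88,-1],[-8.8,-4.95,3.68,0,0,-0.88,-1],[-8.8,-4.95,3.68,0,0,-0.88,-1]]' 40
python3 - <<'E'
from h import *
st(); o=manip.get_obs(); p=np.array(o["position"])-[.4946,.0434,0]; print("fix xy",p@FX,p@FY); go(np.r_[([.4946,.0434,0]+.172*FY)[:2],.061],FY)
E
```

```text
clock: 2.75
position: [0.5241, 0.2425, 0.0576]
ee_rot: [0.076, 0.997, -0.002, -0.002]
ft_force: [-0.4, -0.6, 0.5]
grip_width: -0.002
grasp_force: 0.0
{'clock': 2.75, 'position': [0.5241, 0.2425, 0.0576], 'ee_rot': [0.0759, 0.9971, -0.0024, -0.0024], 'ft_force': [-0.4011, -0.6465, 0.4833], 'grip_width': -0.0018, 'joint_pos': [-0.6806, 0.4113, 0.2022, 1.7889, -0.0966, 0.9578, 0.9804]}
fix xy -0.00028237022476608313 0.2012386694699436
rows [-0.007, -0.585, -0.065] [-0.037, -0.032, -0.025]
```

```bash
python3 -m pendant '[[0,-0.15,0,0,0,0,-1],[0,-0.3,0,0,0,0,-1],[0,-0.45,0,0,0,0,-1],[0,-0.6,0,0,0,0,-1],[0,-0.72,0,0,0,0,-1],[0,-0.84,0,0,0,0,-1],[0,-0.96,0,0,0,0,-1],[0,-1.08,0,0,0,0,-1],[0,-1.2,0,0,0,0,-1],[0,-1.3,0,0,0,0,-1]]'
python3 - <<'E'
from h import *
o=manip.get_obs(); p=np.array(o["position"])-[.4946,.0434,0]; print("fix xy",p@FX,p@FY,np.array(o["ft_force"])@FY)
E
```

```text
clock: 4.0
position: [0.5154, 0.1813, 0.0613]
ee_rot: [0.074, 0.997, 0.0, 0.0]
ft_force: [0.8, 2.1, 1.1]
grip_width: 0.001
grasp_force: 1.4
fix xy 0.00013814828392387602 0.1394824202920259 2.25131626924429
```

```bash
python3 -m pendant '[[0,-0.03,0,0,0,0,-1],[0,-0.06,0,0,0,0,-1],[0,-0.09,0,0,0,0,-1],[0,-0.12,0,0,0,0,-1],[0,-0.14,0,0,0,0,-1],[0,-0.16,0,0,0,0,-1],[0,-0.17,0,0,0,0,-1],[0,-0.18,0,0,0,0,-1],[0,-0.19,0,0,0,0,-1],[0,-0.2,0,0,0,0,-1]]'
python3 - <<'E'
from h import *
o=manip.get_obs(); p=np.array(o["position"])-[.4946,.0434,0]; print("fix xy",p@FX,p@FY,np.array(o["ft_force"])@FY)
E
```

```text
clock: 5.25
position: [0.5139, 0.172, 0.0613]
ee_rot: [0.074, 0.997, 0.0, 0.0]
ft_force: [3.2, 4.5, 0.2]
grip_width: 0.002
grasp_force: 2.1
fix xy 9.568386549215398e-05 0.13005469079230658 4.948496538229988
```

Force is starting to rise; creep on.

```bash
python3 -m pendant '[[0,-0.006,0,0,0,0,-1],[0,-0.012,0,0,0,0,-1],[0,-0.018,0,0,0,0,-1],[0,-0.024,0,0,0,0,-1],[0,-0.03,0,0,0,0,-1],[0,-0.035,0,0,0,0,-1],[0,-0.04,0,0,0,0,-1],[0,-0.04,0,0,0,0,-1],[0,-0.04,0,0,0,0,-1],[0,-0.04,0,0,0,0,-1]]'
python3 - <<'E'
from h import *
o=manip.get_obs(); p=np.array(o["position"])-[.4946,.0434,0]; print("fix xy",p@FX,p@FY,np.array(o["ft_force"])@FY)
E
```

```text
clock: 6.5
position: [0.5139, 0.1719, 0.0614]
ee_rot: [0.073, 0.997, 0.001, 0.001]
ft_force: [5.4, 9.4, -4.6]
grip_width: -0.001
grasp_force: 5.0
fix xy 9.264587483623589e-05 0.1299333911583716 10.127214489335548
```

```bash
python3 - <<'E'
from h import *
go([.5205,-.346,.20],FY); go([.5205,-.346,.117],FY)
E
python3 -m pendant '[[0,0.3,0,0,0,0,-1],[0,0.6,-0.3,0,0,0,-1],[0,0.6,-1,0,0,0,-0.5],[0,0.5,-2,0,0,0,0],[0,0,-2.8,0,0,0,0.2],[0,-1,-2.8,0,0,0,0.2],[0,-2.2,-2.8,0,0,0,0.2],[0,-2.2,-2.8,0,0,0,0.2],[0,-2.2,-2.8,0,0,0,0.2],[0,-2.2,-2.8,0,0,0,0.2]]'
python3 - <<'E'
from h import *
st();go([.5205,-.346,.20],FY); go([.5205,-.346,.117],FY)
E
```

```text
rows [-1.644, -10.221, -2.795] [0.017, 0.007, 0.014]
rows [-1.642, -10.225, -1.135] [0.017, 0.007, 0.014]
clock: 7.75
position: [0.4974, 0.0626, 0.2015]
ee_rot: [0.073, 0.997, 0.0, -0.0]
ft_force: [-0.5, -0.2, -0.4]
grip_width: 0.6
grasp_force: 0.0
{'clock': 7.75, 'position': [0.4974, 0.0626, 0.2015], 'ee_rot': [0.0728, 0.9973, 0.0, -0.0], 'ft_force': [-0.5327, -0.1823, -0.4347], 'grip_width': 0.5996, 'joint_pos': [-0.521, 0.0836, 0.3224, 1.8573, -0.0285, 1.2052, 1.2355]}
rows [-1.643, -8.019, 0.029] [0.001, -0.001, 0.018]
rows [-1.643, -8.019, 1.689] [0.001, -0.001, 0.018]
```

```bash
python3 -m pendant '[[-0.2,-1,0,0,0,0,0.2],[-0.45,-2.2,0,0,0,0,0.2],[-0.7,-3.4,0,0,0,0,0.2],[-0.95,-4.6,0,0,0,0,0.2],[-1.2,-5.8,0,0,0,0,0.2],[-1.45,-7,0,0,0,0,0.2],[-1.64,-8,0,0,0,0,0.2],[-1.64,-8.02,0.3,0,0,0,0.2],[-1.64,-8.02,0.3,0,0,0,0.2],[-1.64,-8.02,0.3,0,0,0,0.2]]'
python3 - <<'E'
from h import *
st();go([.5205,-.346,.117],FY)
im,d=manip.camera("side"); P=cloud("side",d); hsv=cv2.cvtColor(im,cv2.COLOR_RGB2HSV)
cv2.imwrite("pics/s2.png",cv2.resize(im[180:420,180:500,::-1],None,fx=2.4,fy=2.4))
m=((hsv[...,0]<6)|(hsv[...,0]>174))&(hsv[...,1]>170)&(P[...,2]>.1)&(abs(P[...,0]-.52)<.03)&(abs(P[...,1]+.346)<.03)
from scipy.optimize import least_squares
q=P[m][:,:2]; print(m.sum(), least_squares(lambda c:np.hypot(*(q-c).T)-.012,[.52,-.346],loss="soft_l1",f_scale=.001).x)
v,u=np.where(m); print(u.min(),u.max(),v.min(),v.max())
E
```

```text
clock: 9.0
position: [0.5204, -0.3456, 0.1863]
ee_rot: [0.072, 0.997, 0.001, -0.0]
ft_force: [0.4, -0.0, 0.9]
grip_width: 0.598
grasp_force: 0.0
{'clock': 9.0, 'position': [0.5204, -0.3456, 0.1863], 'ee_rot': [0.0725, 0.9974, 0.0005, -0.0], 'ft_force': [0.4076, -0.0457, 0.9484], 'grip_width': 0.5977, 'joint_pos': [0.045, 0.4114, 0.6104, 1.568, -0.2457, 1.2403, 2.1221]}
rows [-0.004, -0.009, 1.386] [0.008, -0.001, 0.023]
350 [ 0.52351948 -0.34601037]
355 368 300 328
```

View pics/s2.png

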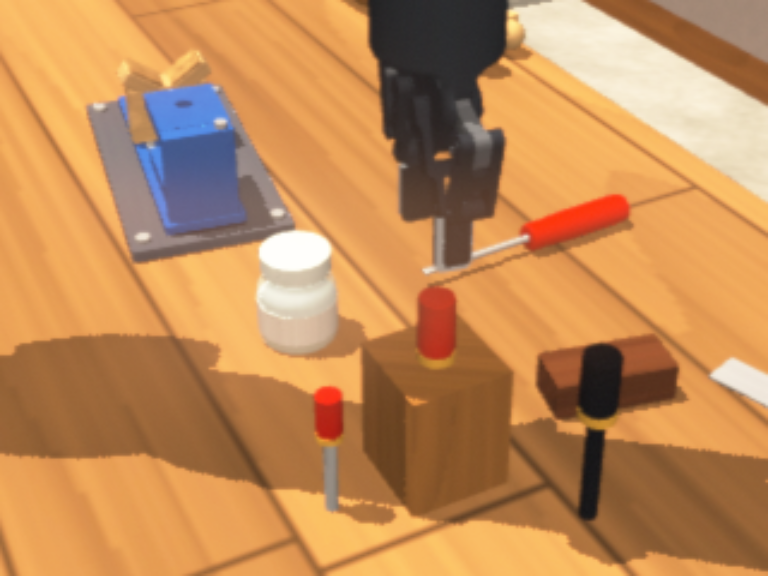

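The slide looks home, and the gripper hangs above the large red pin (crop 436,325). Next I go down and grip.

```bash
python3 -m pendant '[[0,0,0.4,0,0,0,0.2],[0,0,0.8,0,0,0,0.2],[0,0,1.1,0,0,0,0.2],[0,0,1.3,0,0,0,0.2],[0,0,1.38,0,0,0,0.2],[0,0,1.38,0,0,0,-0.2],[0,0,1.38,0,0,0,-0.6],[0,0,1.38,0,0,0,-1],[0,0,1.38,0,0,0,-1],[0,0,1.38,0,0,0,-1]]' 60
python3 - <<'E'
from h import *
st()
E
```

```text
clock: 10.3
position: [0.5197, -0.3478, 0.1179]
ee_rot: [0.074, 0.997, -0.0, 0.0]
ft_force: [-1.1, 0.6, 5.5]
grip_width: 0.261
grasp_force: 59.0
{'clock': 10.3, 'position': [0.5197, -0.3478, 0.1179], 'ee_rot': [0.0739, 0.9973, -0.0001, 0.0005], 'ft_force': [-1.1408, 0.6344, 5.4845], 'grip_width': 0.2614, 'joint_pos': [0.067, 0.4775, 0.5862, 1.6361, -0.2875, 1.1143, 2.1521]}
```

```bash
python3 -m pendant '[[0,0,-0.2,0,0,0,-1],[0,0,-0.5,0,0,0,-1],[0,0,-0.9,0,0,0,-1],[0,0,-1.4,0,0,0,-1],[0,0,-1.9,0,0,0,-1],[0,0,-2.4,0,0,0,-1],[0,0.5,-2.5,0,0,0,-1],[0,1,-2.5,0,0,0,-1],[0,1.6,-2.5,0,0,0,-1],[0,2.2,-2.5,0,0,0,-1]]'
python3 - <<'E'
from h import *
st(); go([.4946,.0434,.235],FY)
E
```

```text
clock: 11.55
position: [0.5357, -0.2381, 0.2437]
ee_rot: [0.074, 0.997, -0.0, 0.001]
ft_force: [1.2, 0.3, -0.4]
grip_width: 0.264
grasp_force: 58.9
{'clock': 11.55, 'position': [0.5357, -0.2381, 0.2437], 'ee_rot': [0.0741, 0.9972, -0.0, 0.0006], 'ft_force': [1.2369, 0.3393, -0.3573], 'grip_width': 0.2641, 'joint_pos': [-0.1483, 0.2677, 0.5912, 1.6002, -0.1532, 1.3191, 1.8869]}
rows [1.645, 5.447, 0.172] [0.0, 0.009, -0.0]
```

```bash
python3 -m pendant '[[0.2,0.6,0,0,0,0,-1],[0.45,1.5,0,0,0,0,-1],[0.75,2.5,0,0,0,0,-1],[1.05,3.5,0,0,0,0,-1],[1.35,4.5,0,0,0,0,-1],[1.55,5.2,0.1,0,0,0,-1],[1.64,5.44,0.17,0,0,0,-1],[1.64,5.44,0.17,0,0,0,-1],[1.64,5.44,0.17,0,0,0,-1],[1.64,5.44,0.17,0,0,0,-1]]'
python3 - <<'E'
from h import *
np.set_printoptions(precision=4,suppress=True)
st()
im,d=manip.camera("side"); P=cloud("side",d); np.save("pics/i3.npy",im); np.save("pics/d3.npy",d)
cv2.imwrite("pics/s3.png",cv2.resize(im[90:270,190:350,::-1],None,fx=3.3,fy=3.3,interpolation=cv2.INTER_CUBIC))
m=(P[...,2]>.135)&(P[...,2]<.19)&(abs(P[...,0]-.495)<.03)&(abs(P[...,1]-.043)<.03)
for z in np.arange(.125,.2,.01):
    k=m&(abs(P[...,2]-z)<.005); print(round(z,3),k.sum(),np.median(P[k],0) if k.any() else '')
for t in("pin","pin_tip"):
    for r in manip.tip_of(t,"side")[:2]: print(t,r)
E
```

```text
clock: 12.8
position: [0.4949, 0.0409, 0.234]
ee_rot: [0.075, 0.997, -0.0, 0.0]
ft_force: [0.1, 0.1, -0.4]
grip_width: 0.26
grasp_force: 58.9
{'clock': 12.8, 'position': [0.4949, 0.0409, 0.234], 'ee_rot': [0.075, 0.9972, -0.0, 0.0001], 'ft_force': [0.0774, 0.0972, -0.4146], 'grip_width': 0.2597, 'joint_pos': [-0.5336, 0.0442, 0.3722, 1.827, -0.0167, 1.2731, 1.2638]}
0.125 0 
0.135 12 [0.4973 0.0359 0.1375]
0.145 27 [0.4967 0.0365 0.1442]
0.155 30 [0.4964 0.0365 0.1556]
0.165 28 [0.4964 0.0361 0.1662]
0.175 25 [0.497  0.0363 0.1757]
0.185 29 [0.4962 0.037  0.1848]
0.195 0 
pin {'pixel': [429.4, 352.1], 'p': 0.78}
pin {'pixel': [314.9, 361.0], 'p': 0.66}
pin_tip {'pixel': [320.8, 391.9], 'p': 0.98}
pin_tip {'pixel': [255.7, 214.4], 'p': 0.84}
```

View pics/s3.png

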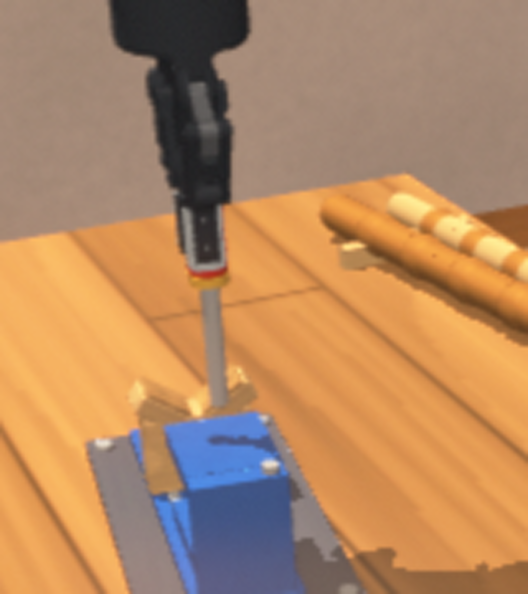

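Run:
```python
from h import *
im=np.load("pics/sidei0.npy").astype(int).sum(2)
u,v,r=257,223,4
w=im[v-3:v+4,u-6:u+7]; print(w)
vv,uu=np.mgrid[v-3:v+4,u-6:u+7]; m=np.clip(np.median(w)-15-w,0,None); c=((uu*m).sum()/m.sum(),(vv*m).sum()/m.sum()); print(c,ray("side",*c,.101))
# pin axis in side image by shaft: columns of shaft pixels
i3=np.load("pics/i3.npy"); d=np.load("pics/d3.npy"); P=cloud("side",d)
m=(P[...,2]>.13)&(P[...,2]<.185)&(abs(P[...,0]-.495)<.03)&(abs(P[...,1]-.04)<.03)
for v in np.where(m.any(1))[0][::3]:
    us=np.where(m[v])[0]; uc=us.mean(); print(v,us.min(),us.max(),end=" ; ")
c=manip.get_calibration("side"); k=P[m]; q=k[:,:2]
from scipy.optimize import least_squares
print(least_squares(lambda c:np.hypot(*(q-c).T)-.006,[.497,.043],loss="soft_l1",f_scale=.001).x)
# ear rect from side
d0=np.load("pics/sided0.npy");P0=cloud("side",d0); m=(P0[...,2]>.099)&(P0[...,2]<.106)&(abs(P0[...,0]-.5)<.06)&(P0[...,1]>-.05)&(P0[...,1]<.09)
print(cv2.minAreaRect((P0[m][:,:2]*1000).astype(np.float32)),np.median(P0[m],0))
```

```text
[[429 433 429 430 427 429 426 424 427 426 429 431 431]
 [429 429 422 407 397 394 401 409 413 424 428 428 429]
 [430 414 375 339 320 305 304 321 347 400 422 422 426]
 [429 397 329 287 288 288 294 299 315 391 421 430 424]
 [432 423 389 344 330 335 347 362 400 424 429 429 428]
 [427 426 424 418 417 417 419 420 425 429 433 428 430]
 [423 423 423 422 422 422 419 423 424 426 430 430 431]]
(np.float64(256.065154159395), np.float64(222.84293193717278)) [0.49780181 0.04504512 0.101     ]
186 251 256 ; 189 251 256 ; 192 252 257 ; 195 252 257 ; 198 252 257 ; 201 253 257 ; 204 253 258 ; 207 253 258 ; 210 253 258 ; [0.49834546 0.04106521]
((494.9635009765625, 28.176095962524414), (94.5865707397461, 60.196067810058594), 81.68523406982422) [0.49310243 0.02406746 0.10231885]
```

```bash
python3 -m pendant '[[0.01,0.065,0.1,0,0,0,-1],[0.01,0.065,0.25,0,0,0,-1],[0.01,0.065,0.35,0,0,0,-1],[0.01,0.065,0.4,0,0,0,-1],[0.01,0.065,0.44,0,0,0,-1],[0.01,0.065,0.48,0,0,0,-1],[0.01,0.065,0.51,0,0,0,-1],[0.01,0.065,0.54,0,0,0,-1],[0.01,0.065,0.56,0,0,0,-1],[0.01,0.065,0.56,0,0,0,-1]]'
python3 - <<'E'
from h import *
st()
E
```

```text
clock: 14.2
position: [0.4944, 0.0452, 0.2056]
ee_rot: [0.074, 0.997, -0.0, -0.0]
ft_force: [-0.2, -2.5, -0.9]
grip_width: 0.264
grasp_force: 58.8
{'clock': 14.2, 'position': [0.4944, 0.0452, 0.2056], 'ee_rot': [0.074, 0.9973, -0.0002, -0.0002], 'ft_force': [-0.2016, -2.5073, -0.8899], 'grip_width': 0.2639, 'joint_pos': [-0.535, 0.068, 0.3689, 1.8654, -0.0258, 1.2134, 1.2647]}
```

```bash
python3 -m pendant '[[0,-0.015,0.02,0,0,0,-1],[0,-0.02,0.04,0,0,0,-1],[0,-0.02,0.06,0,0,0,-1],[0,-0.02,0.08,0,0,0,-1],[0,-0.02,0.1,0,0,0,-1],[0,-0.02,0.12,0,0,0,-1],[0,-0.02,0.14,0,0,0,-1],[0,-0.02,0.16,0,0,0,-1],[0,-0.02,0.18,0,0,0,-1],[0,-0.02,0.2,0,0,0,-1]]'
python3 - <<'E'
from h import *
o=manip.get_obs();f=np.array(o["ft_force"]);print(o["position"],"fx,fy,fz",f@FX,f@FY,f[2],np.round(o["torque"],2))
E
```

```text
clock: 15.45
position: [0.4944, 0.0446, 0.1957]
ee_rot: [0.074, 0.997, 0.0, 0.0]
ft_force: [0.0, -0.3, -1.4]
grip_width: 0.263
grasp_force: 58.9
[0.49441076 0.04463346 0.19572939] fx,fy,fz 0.05736336483060835 -0.3388185360028176 -1.4115844458327096 [ 0.01  0.01 -0.03]
```

```bash
python3 -m pendant '[[0,0,0.04,0,0,0,-1],[0,0,0.08,0,0,0,-1],[0,0,0.12,0,0,0,-1],[0,0,0.16,0,0,0,-1],[0,0,0.2,0,0,0,-1],[0,0,0.24,0,0,0,-1],[0,0,0.28,0,0,0,-1],[0,0,0.32,0,0,0,-1],[0,0,0.34,0,0,0,-1],[0,0,0.36,0,0,0,-1]]'
python3 - <<'E'
from h import *
o=manip.get_obs();f=np.array(o["ft_force"]);print(o["position"],"fx,fy,fz",f@FX,f@FY,f[2],np.round(o["torque"],2))
E
```

```text
clock: 16.7
position: [0.4944, 0.0446, 0.1777]
ee_rot: [0.074, 0.997, 0.0, 0.0]
ft_force: [-0.0, 0.6, -1.3]
grip_width: 0.263
grasp_force: 58.9
[0.49442666 0.04462036 0.17774439] fx,fy,fz -0.10068005411178221 0.5954528588082327 -1.347224804442728 [-0.06  0.01  0.02]
```

```bash
python3 -m pendant '[[0,0,0.05,0,0,0,-1],[0,0,0.1,0,0,0,-1],[0,0,0.15,0,0,0,-1],[0,0,0.2,0,0,0,-1],[0,0,0.25,0,0,0,-1],[0,0,0.3,0,0,0,-1],[0,0,0.34,0,0,0,-1],[0,0,0.38,0,0,0,-1],[0,0,0.42,0,0,0,-1],[0,0,0.46,0,0,0,-1]]'
python3 - <<'E'
from h import *
o=manip.get_obs();f=np.array(o["ft_force"]);print(o["position"],"fx,fy,fz",f@FX,f@FY,f[2],np.round(o["torque"],2))
E
```

```text
clock: 17.95
position: [0.4944, 0.0446, 0.1547]
ee_rot: [0.074, 0.997, 0.0, 0.0]
ft_force: [0.9, 0.1, -0.8]
grip_width: 0.266
grasp_force: 58.9
[0.49443732 0.04463133 0.15469867] fx,fy,fz 0.9029116947664604 0.23229609995557624 -0.7714248916345363 [0.   0.02 0.  ]
```

```bash
python3 -m pendant '[[0,0,0.03,0,0,0,-1],[0,0,0.06,0,0,0,-1],[0,0,0.09,0,0,0,-1],[0,0,0.12,0,0,0,-1],[0,0,0.15,0,0,0,-1],[0,0,0.18,0,0,0,-1],[0,0,0.21,0,0,0,-1],[0,0,0.24,0,0,0,-1],[0,0,0.27,0,0,0,-1],[0,0,0.3,0,0,0,-1]]'
python3 - <<'E'
from h import *
o=manip.get_obs();f=np.array(o["ft_force"]);print(o["position"],"fx,fy,fz",f@FX,f@FY,f[2],np.round(o["torque"],2))
E
```

```text
clock: 19.2
position: [0.4945, 0.0446, 0.1397]
ee_rot: [0.074, 0.997, 0.0, 0.0]
ft_force: [0.3, -2.3, 3.4]
grip_width: 0.267
grasp_force: 59.4
[0.49448802 0.04457218 0.13969537] fx,fy,fz 0.6673731553571066 -2.2604402528630687 3.390247187414398 [-0.75 -0.39  0.02]
```

```bash
python3 -m pendant '[[0,0,0.03,0,0,0,-1],[0,0,0.06,0,0,0,-1],[0,0,0.09,0,0,0,-1],[0,0,0.11,0,0,0,-1],[0,0,0.13,0,0,0,-1],[0,0,0.15,0,0,0,-1],[0,0,0.165,0,0,0,-1],[0,0,0.175,0,0,0,-1],[0,0,0.18,0,0,0,-1],[0,0,0.18,0,0,0,-1]]'
python3 - <<'E'
from h import *
o=manip.get_obs();f=np.array(o["ft_force"]);print(o["position"],"fx,fy,fz",f@FX,f@FY,f[2],np.round(o["torque"],2))
E
```

```text
clock: 20.45
position: [0.4944, 0.0447, 0.1307]
ee_rot: [0.074, 0.997, 0.0, -0.0]
ft_force: [1.6, -3.0, 2.7]
grip_width: 0.261
grasp_force: 59.4
[0.49438679 0.04465852 0.13074932] fx,fy,fz 2.0183806511801308 -2.706504936130424 2.6525419327592554 [-0.64 -0.54 -0.05]
```

```bash
python3 -m pendant '[[0,0,0.01,0,0,0,-1],[0,0,0.015,0,0,0,-1],[0,0,0.02,0,0,0,-1],[0,0,0.025,0,0,0,-1],[0,0,0.03,0,0,0,-1],[0,0,0.035,0,0,0,-1],[0,0,0.04,0,0,0,-1],[0,0,0.045,0,0,0,-1],[0,0,0.05,0,0,0,-1],[0,0,0.05,0,0,0,-1]]'
python3 - <<'E'
from h import *
o=manip.get_obs();f=np.array(o["ft_force"]);print(o["position"],"fx,fy,fz",f@FX,f@FY,f[2],np.round(o["torque"],2))
E
```

```text
clock: 21.7
position: [0.4948, 0.0447, 0.1297]
ee_rot: [0.074, 0.997, 0.0, 0.0]
ft_force: [-3.7, -3.2, 17.8]
grip_width: 0.262
grasp_force: 61.0
[0.49482879 0.04466464 0.12968132] fx,fy,fz -3.160661193688683 -3.692357373365611 17.826317673390147 [-0.97  0.82  0.01]
```

The collar has met the ear: the force jumped to 18 N at TCP z 0.1297. I'll relax, let go and rise.

```bash
python3 -m pendant '[[0,0,-0.03,0,0,0,-1],[0,0,-0.03,0,0,0,-1],[0,0,-0.03,0,0,0,-0.1],[0,0,-0.03,0,0,0,0.2],[0,0,-0.03,0,0,0,0.2],[0,0,-0.3,0,0,0,0.2],[0,0,-0.8,0,0,0,0.2],[0,0,-1.5,0,0,0,0.2],[0,0,-2.2,0,0,0,0.2],[0,0,-2.8,0,0,0,0.2]]'; python3 -m pendant '[[0.5,0,0,0,0,0,0.2],[1.2,0,-0.3,0,0,0,0.2],[1.2,1,-0.5,0,0,0,0.2],[1.2,2,-0.5,0,0,0,0.2],[1.2,3,-0.5,0,0,0,0.2],[1.2,4,-0.5,0,0,0,0.2],[1.2,4,-0.5,0,0,0,0.2],[1.2,4,-0.5,0,0,0,0.2],[1.2,4,-0.5,0,0,0,0.2],[1.2,4,-0.5,0,0,0,0.2]]'
python3 - <<'E'
from h import *
np.set_printoptions(precision=4,suppress=True)
st()
o=np.zeros((600,800,3),np.uint8)
for c,(a,b,l,r),x in(("side",(170,300,200,320),0),("top",(235,345,160,330),400)):
    im,d=manip.camera(c); P=cloud(c,d); q=im[a:b,l:r,::-1]; s=min(400/(r-l),600/(b-a)); q=cv2.resize(q,None,fx=s,fy=s,interpolation=cv2.INTER_CUBIC); o[:q.shape[0],x:x+q.shape[1]]=q[:,:400]
    hsv=cv2.cvtColor(im,cv2.COLOR_RGB2HSV); m=((hsv[...,0]<6)|(hsv[...,0]>174))&(hsv[...,1]>150)&(abs(P[...,0]-.495)<.04)&(abs(P[...,1]-.044)<.04)
    print(c,"red z",np.percentile(P[m][:,2],[2,50,98]),np.median(P[m],0))
    m=(P[...,2]>.05)&(P[...,2]<.096)&(abs(P[...,0]-.51)<.06)&(P[...,1]>.08)&(P[...,1]<.24)
    print("cradle outer",np.percentile((P[m]-[.4946,.0437,0])@FY,[97,99]))
cv2.imwrite("pics/f.png",o)
E
```

```text
clock: 22.95
position: [0.4945, 0.0445, 0.2707]
ee_rot: [0.074, 0.997, 0.0, 0.001]
ft_force: [0.6, 0.6, 0.4]
grip_width: 0.599
grasp_force: 0.0
clock: 24.2
position: [0.4647, 0.2504, 0.2938]
ee_rot: [0.075, 0.997, 0.0, 0.0]
ft_force: [0.7, -0.4, -0.2]
grip_width: 0.598
grasp_force: 0.0
{'clock': 24.2, 'position': [0.4647, 0.2504, 0.2938], 'ee_rot': [0.0746, 0.9972, 0.0003, 0.0002], 'ft_force': [0.7261, -0.3877, -0.2126], 'grip_width': 0.5978, 'joint_pos': [-0.7335, 0.0895, 0.1642, 1.6516, -0.0149, 1.401, 0.8539]}
side red z [0.1136 0.1333 0.1492] [0.4963 0.0345 0.1333]
cradle outer [0.1122 0.1147]
top red z [0.1276 0.1479 0.152 ] [0.4951 0.041  0.1479]
cradle outer [0.1127 0.1142]
```

View pics/f.png

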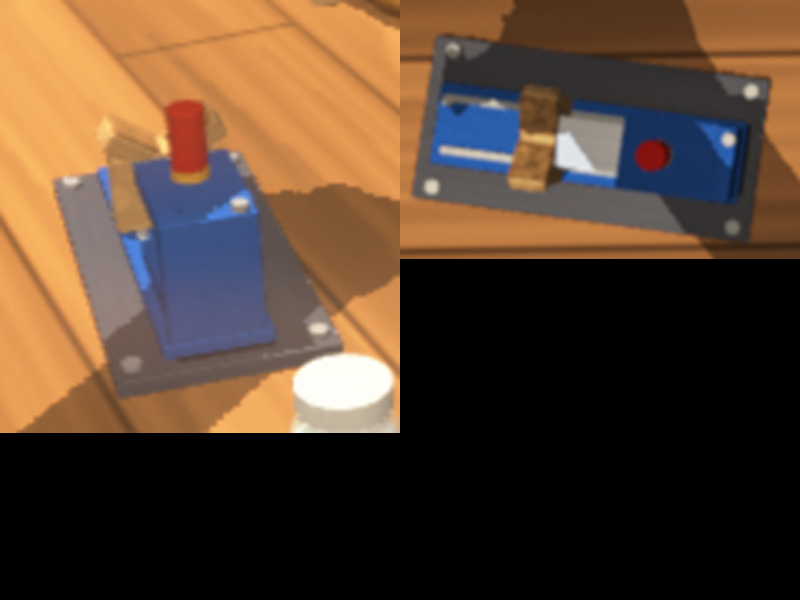

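The pin stands seated, with its collar on the blue ear (left 190,175; right 651,156) and its handle top at 148 mm as expected. The cradle is home and the robot is clear.

```bash
python3 -c "
from workcell import manip
print(manip.hand_in())"
```

```text
the job is handed in; nothing more can be done
None
```

I pushed the slide fully home, then seated the locking pin through both ears and the tongue with its collar on the upper ear. I let go of it and handed the job in at about 24 s; no verdict came back.

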